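Snap the deep parts box shut

TASK

Two brown parts boxes stand on the stockroom counter with their lids on and their side clips open. Lock the lid of the deep (taller) box: flip each of its four hinged side clips all the way down, flat against the side of the box. Leave the shallow box and its clips untouched.

Things in the scene. Friction and masses are not known exactly. Their poses are not given: they have to be found in the camera images.
- clip_near_tip (a point): Clip at the middle of the near long side (towards the robot) of the deep box: a grey plate hinged on the lid's rim, 50 mm wide along the hinge, 34 mm from hinge to tip, 4 mm thick. Point: middle of the tip edge. Axes turn with the clip: z from tip to hinge (hinge 34 mm along +z), y along the hinge, always level, x the outer face normal. All four clips are alike in this.
- clip_far_tip (a point): Same clip at the far long side. All four: shut, the clip hangs straight down flush with the box's side, z up and x level away from the box; open, it sticks out level or slants upward, 85 to 125 degrees from shut. The level direction away from the box is always y cross world-up. The hinge lies 100 mm above the table, 4 mm outside the lid's rim.
- clip_left_tip (a point): Same clip at the left short side (seen from the robot). All four have stiff hinges without a spring: they stay where left, about 1.5 N at the tip moves them, a stop at shut. Pushing the tip down and then in against the side shuts one.
- clip_right_tip (a point): Same clip at the right short side (seen from the robot). The deep box is brown plastic, 120 x 160 mm in plan and 110 mm high with its lid on, fixed to the table, to the left or right of the shallow box, its long sides within 25 degrees of world y; nothing else stands within 60 mm of its open clips.
- shallow_box: The bystander: same brown plastic, same plan, four open clips of its own, but only 55 mm high; fixed to the table. Origin: centre of its underside; x across its 120 mm width, y along its 160 mm length, z up. Its open clips reach up to 38 mm beyond its sides and 80 mm above the table. Not to be touched.
Things that resemble listed ones, but are neither listed nor needed, are in the scene too. What is shaped like the part that bears clip_near_tip but blue is not meant.

How it is judged:
At the end, for the whole second after the job is handed in: All four clips of the deep box hang down along its sides, each within 12.5 degrees of fully shut (angle between each of clip_near_tip, clip_far_tip, clip_left_tip, clip_right_tip's own z axis and vertical below 0.22 rad); the robot touches nothing.
It fails at once if the robot pushes on the shallow box or its clips with more than 1 N (contact force between shallow_box and the fingers above 1 N or contact force between shallow_box and the arm above 1 N).
It also fails if it takes over 54 s, if anything falls off the work surface, if the arm or the gripper's body presses on something with over 40 N, if the wrist force passes 120 N, or if a joint passes its speed limit or range.

ROBOT

A 6-joint arm with a two-finger parallel gripper is mounted at the origin on the work surface. World frame = base frame: x ahead of the robot, y to its left, z up, the work surface at z = 0. Lengths are in m, angles in rad, forces in N, time in s.
With the tool pointing down it reaches from about 0.35 to 0.875 m from the base axis. Payload 4.2 kg.
Tool frame: the origin (TCP) lies at the very end of the fingers, on their centre line; the grasp point (between the pads) lies 19 mm behind it (bot.grip_depth is the distance from the TCP to the grasp point, in m); z points along the fingers, x is the direction in which the jaws open and shut, and the axes are right-handed (so a half turn about z gives the same grasp; the last joint's range is limited). The gripper opens to 85 mm and grips with 20 to 120 N. Pads are 22 mm wide; open, the fingers measure 114 mm over their backs; the gripper's body (76 mm by 85 mm) begins 54 mm behind the grasp point. The pads swing forward as they close: fully open they stand 13 mm farther back than shut.
Start: joints at [-0.921, 0.385, 0.008, 0, -1.194, -0.259], TCP at [0.238, -0.578, 0.231] pointing down, gripper open.
Joint ranges: [-3.14, 3.14], [-1.21, 2.06], [-1.07, 1.41], [-3.16, 2.05], [-2.99, -0.16], [-3.1, 3.1]. Speed limits (rad/s): [2.79, 2.79, 3.14, 3.14, 3.14, 3.14].

INTERFACE

Orientations are given as a unit quaternion [x, y, z, w].
In Python, from cell import bot, imaging gives the robot as it stands. The module is installed in compiled form; this text tells all that it offers.
- The arm moves only by the tool send_rows, never from a script. Its argument "deltas" is a list of rows, each an object with "xyz": the shift along the tool's x, y, z in cm, a list of three; "dr": the turn, a rotation vector about the tool's x, y, z in degrees, a list of three; "hand": the finger opening in cm, from 0 to 8.54. A call has 1 to 20 rows; each row shifts and turns the commanded pose from where the row before left it, along the tool's axes as they then stand; what a row does not reach is not made up. A row lasts 1/10 s, in which the tool goes at most 50 mm and 8.59 degrees, less where a joint would pass 70% of its speed; a pose out of reach is approached as far as the arm can. A call is refused whole if a number of a shift passes 5 or a number of a turn 8.59, either way. A call with a gripper value outside its range is refused whole. The fingers move at their own pace and stop on an object; "newtons" is the grip in N (left out, the last holds). Time passes only in rows, so rows that do not move let the fingers close. It gives the time, the measured TCP pose, the force and the opening at its end, in the units of the state.
- bot.state(): the state, without advancing time (a new reading comes with each control period).
- imaging.get_image(name): name is "scene" or "side" or "wrist"; returns the picture (420x560x3 uint8, red, green, blue); there is no depth.
- imaging.get_calibration(name): a dict with "fovy" (degrees; the focal length in pixels is half the picture's height over the tangent of half this angle, whatever the lens; pixels are square), "cx", "cy" (the principal point, pixels), "extrinsics" (4x4, takes a point from camera to world coordinates); the wrist camera has in their place "tool_from_camera" (4x4, takes a point from camera to tool coordinates, whose origin is the TCP and whose axes are the tool frame's). Camera axes: x right, y down, z forward; pixel columns grow to the right and rows downward; lengths in m; the calibration is good to about 2 mm. A picture is of the moment at which its call begins: read the wrist's pose just before it. get_calibration takes no time and is no camera call.
- bot.sign_off(): hands the job in, once; it reports no verdict.
The state is a dict: "clock": time; "joint_positions": joint angles; "qvel": joint speeds; "joint_torque": joint torques, N m; "tcp_pos": TCP position; "orientation": TCP orientation; "ft_force": force on the tool from outside, world axes, zero at the start; "wrist_torque": the same for the moment, N m; "gripper_width": finger opening in m.
Only numpy, scipy, OpenCV 4.12 (cv2) and the standard library are available. Lean on these libraries where they do the work, as an engineer would, in place of code of your own. Each camera call takes 0.05 s, during which the arm holds its last target.

## Working session

There is one attempt and no reset: what is moved stays moved. The work goes in short steps, Python scripts to look and compute and a tool call to move; the robot and the scene stay as the last step left them, time stands still between calls to the robot, and variables do not carry over. Pictures are saved under pics/ and viewed, and the job is handed in when it is done.

Besides the shell and the picture viewer there is one more tool, called after "Call:" as a command line: name --argument value ..., lists and objects as JSON in quotes. send_rows: Moves the arm, as the interface text tells. Its arguments: {"type":"object","properties":{"deltas":{"type":"array"},"newtons":{"type":"number"}},"required":["deltas"]}

```bash
mkdir -p pics; python3 - <<'E'
from cell import bot, imaging
import cv2, numpy as np
s=bot.state()
print(s)
for n in ["scene","side","wrist"]:
    im=imaging.get_image(n); cv2.imwrite(f"pics/{n}0.png",im[:,:,::-1]); np.save(f"pics/{n}0.npy",im)
    print(n,imaging.get_calibration(n))
E
```

```text
{'clock': 0.0, 'joint_positions': array([-9.21380146e-01,  3.85530386e-01,  6.60852168e-03, -4.89900716e-04,
       -1.19401971e+00, -2.58612613e-01]), 'qvel': array([ 0.00175057,  0.00178656, -0.00029505, -0.00155352, -0.00152937,
        0.00095801]), 'joint_torque': array([ 1.00131520e-04, -3.92287159e+01,  1.88399345e+01,  4.18608338e+00,
       -4.69559236e-03, -8.62824862e-06]), 'tcp_pos': array([ 0.23787308, -0.57731579,  0.23023198]), 'orientation': array([ 5.56432768e-01,  8.30891914e-01,  5.64264049e-04, -9.40190035e-04]), 'ft_force': array([-0.7066959 , -0.27771406,  0.26933955]), 'wrist_torque': array([ 0.00984916,  0.05047595, -0.05191341]), 'gripper_width': 0.0857763223904468}
scene {'fovy': 44.13080192207819, 'cx': 279.27435251629066, 'cy': 213.27936329246006, 'extrinsics': array([[-8.15484100e-01,  3.98812291e-01, -4.19445394e-01,
         9.46111790e-01],
       [ 5.78779323e-01,  5.62442462e-01, -5.90485370e-01,
         6.35471442e-01],
       [ 4.21076505e-04, -7.24297752e-01, -6.89487193e-01,
         8.16159443e-01],
       [ 0.00000000e+00,  0.00000000e+00,  0.00000000e+00,
         1.00000000e+00]])}
side {'fovy': 51.56393864597766, 'cx': 278.4285061435077, 'cy': 208.16487701771308, 'extrinsics': array([[-0.99975967, -0.00347187,  0.02164592,  0.47993041],
       [-0.01622874,  0.78102847, -0.62428451,  0.5036919 ],
       [-0.01473864, -0.62448576, -0.78089711,  0.70430886],
       [ 0.        ,  0.        ,  0.        ,  1.        ]])}
wrist {'fovy': 68.54106944970584, 'cx': 276.3841332028634, 'cy': 203.4026213640049, 'tool_from_camera': array([[ 9.99998214e-01, -5.06048550e-04, -1.82073647e-03,
        -5.79094253e-04],
       [ 1.03406448e-03,  9.52966952e-01,  3.03072466e-01,
        -7.75509334e-02],
       [ 1.58173231e-03, -3.03073808e-01,  9.52965773e-01,
        -1.41389531e-01],
       [ 0.00000000e+00,  0.00000000e+00,  0.00000000e+00,
         1.00000000e+00]])}
```

View pics/scene0.png

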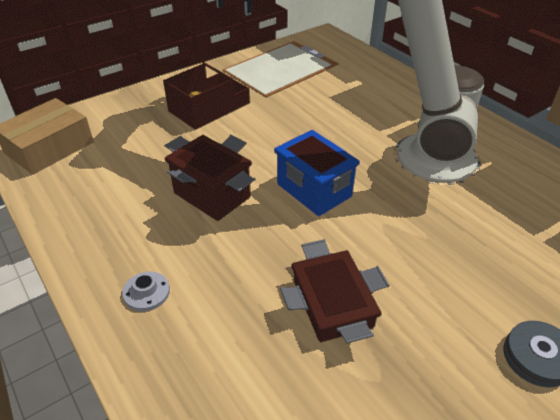

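View pics/side0.png

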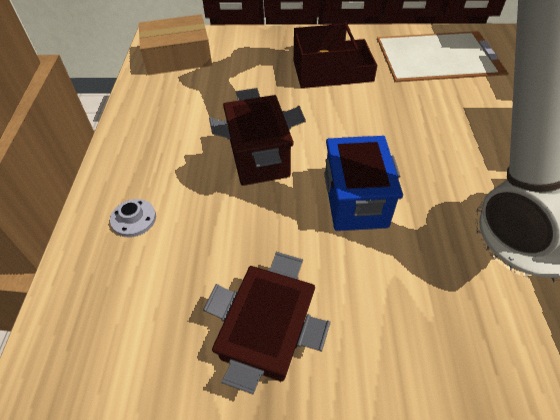

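View pics/wrist0.png

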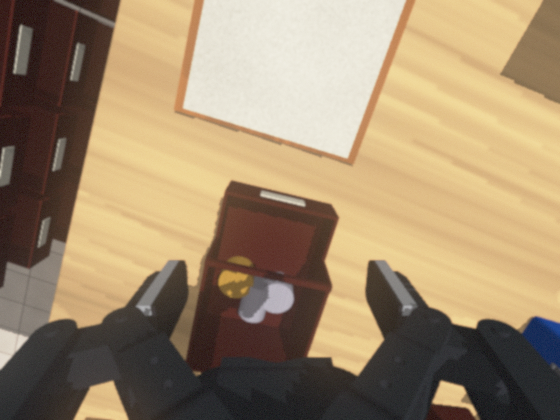

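Scene 0: the candidates are the dark-brown tall box (scene 210,172; side 258,135), the shallow brown box (scene 337,292; side 265,322), the blue box (scene 316,170) and the open tray (scene 207,95). By the description the deep box is the tall brown one. I'll check it in a close crop.

```bash
python3 - <<'E'
import cv2, numpy as np
a=np.load("pics/scene0.npy")[120:230,150:270]; b=np.load("pics/side0.npy")[80:190,200:320]
g=lambda c: cv2.resize(np.clip((c/255.)**0.6*255,0,255).astype(np.uint8)[:,:,::-1],None,fx=5,fy=5,interpolation=cv2.INTER_CUBIC)
A=g(a);B=g(b)
for im,(x0,y0) in((A,(150,120)),(B,(200,80))):
    for k in range(0,120,20):
        cv2.putText(im,str(x0+k),(k*5,10),0,.35,(0,255,255),1);cv2.putText(im,str(y0+k),(0,k*5+4),0,.35,(0,255,255),1)
        cv2.line(im,(k*5,0),(k*5,550),(0,255,255),1) if 0 else None
cv2.imwrite("pics/cA.png",A);cv2.imwrite("pics/cB.png",B)
E
```

```text
(no output)
```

View pics/cA.png

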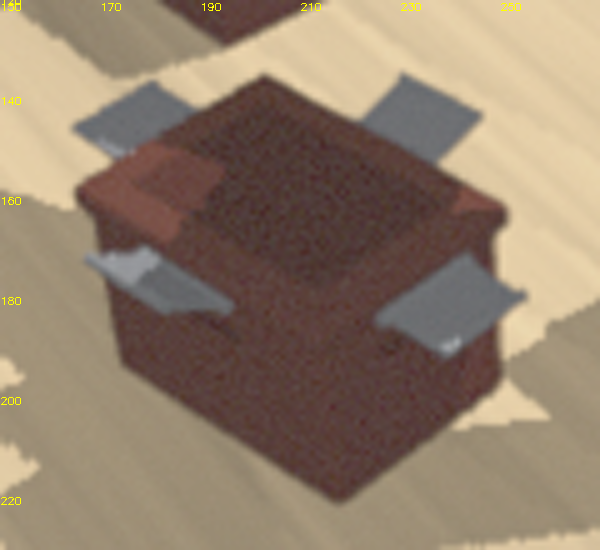

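View pics/cB.png

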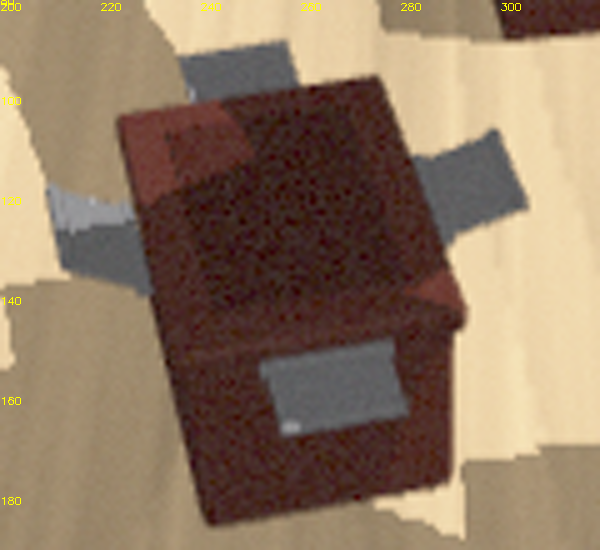

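```bash
cat > h.py <<'E'
import numpy as np
from cell import bot, imaging
def ray(n,uv):
    c=imaging.get_calibration(n);f=210/np.tan(np.radians(c['fovy'])/2)
    d=np.array([(uv[0]-c['cx'])/f,(uv[1]-c['cy'])/f,1.]);T=c['extrinsics']
    return T[:3,3],T[:3,:3]@d
def plane(n,uv,z):
    o,d=ray(n,uv);return o+d*(z-o[2])/d[2]
def tri(a,b):
    o1,d1=ray('scene',a);o2,d2=ray('side',b)
    t=np.linalg.lstsq(np.c_[d1,-d2],o2-o1,rcond=None)[0]
    p,q=o1+d1*t[0],o2+d2*t[1];return (p+q)/2,np.linalg.norm(p-q)
def proj(n,p):
    c=imaging.get_calibration(n);f=210/np.tan(np.radians(c['fovy'])/2);T=np.linalg.inv(c['extrinsics'])
    q=T[:3,:3]@np.array(p)+T[:3,3];return np.array([c['cx']+f*q[0]/q[2],c['cy']+f*q[1]/q[2]])
E
python3 - <<'E'
from h import *
np.set_printoptions(precision=4,suppress=True)
S=lambda x,y:(x/5+150,y/5+120); D=lambda x,y:(x/5+200,y/5+80)
print("lid scene");[print(plane('scene',S(*p),.11)) for p in((265,75),(505,205),(78,190))]
print("lid side");[print(plane('side',D(*p),.11)) for p in((378,75),(465,318),(118,117),(165,355))]
print("bot");[print(plane('scene',S(*p),0)) for p in((340,503),(122,365))];[print(plane('side',D(*p),0)) for p in((207,525),(448,483))]
for n,a,b in (("near tip",(405,73),(497,130)),("near tip",(483,118),(527,207)),("right tip",(155,82),(287,40)),("right tip",(75,125),(182,60)),
 ("far tip",(85,258),(48,185)),("far tip",(165,312),(63,270)),("left tip",(525,297),(408,410)),("left tip",(450,355),(283,435)),("left hinge",(470,255),(392,342)),("left hinge",(378,320),(262,362))):
    print(n,*tri(S(*a),D(*b)))
# shallow lid
print("shallow");
for p in((293,257),(348,252),(378,295),(325,338)): print(plane('scene',p,.055))
E
```

```text
lid scene
[ 0.5083 -0.2905  0.11  ]
[ 0.4705 -0.1422  0.11  ]
[ 0.6197 -0.2612  0.11  ]
lid side
[ 0.5079 -0.2917  0.11  ]
[ 0.4701 -0.1356  0.11  ]
[ 0.6204 -0.2626  0.11  ]
[ 0.5878 -0.1145  0.11  ]
bot
[ 0.576  -0.1238  0.    ]
[ 0.6129 -0.2652  0.    ]
[ 0.5809 -0.1234  0.    ]
[ 0.4763 -0.1484 -0.    ]
near tip [ 0.4559 -0.2499  0.1129] 0.00038261897755550306
near tip [ 0.4441 -0.2011  0.1113] 0.00013542717714511507
right tip [ 0.5499 -0.3234  0.1048] 0.0013018369411523618
right tip [ 0.5967 -0.3116  0.1048] 0.0019232954909590694
far tip [ 0.6429 -0.2046  0.1198] 0.0007198724420710161
far tip [ 0.6312 -0.1543  0.1184] 0.00018401217276010177
left tip [ 0.4924 -0.0935  0.1008] 5.422228808454283e-05
left tip [ 0.5401 -0.0779  0.103 ] 3.3311902291677036e-05
left hinge [ 0.499  -0.1266  0.1054] 0.00020009104049605194
left hinge [ 0.5506 -0.12    0.0994] 0.002167544836516757
shallow
[0.533  0.1004 0.055 ]
[0.4365 0.1526 0.055 ]
[0.4612 0.2647 0.055 ]
[0.5977 0.2795 0.055 ]
```

Call:
send_rows --deltas '[{"xyz": [0,0,0],"dr": [0,0,8.4],"hand": 0},{"xyz": [2.9,2.95,0],"dr": [0,0,0],"hand": 0},{"xyz": [2.9,2.95,0],"dr": [0,0,0],"hand": 0},{"xyz": [2.9,2.95,0],"dr": [0,0,0],"hand": 0},{"xyz": [2.9,2.95,0],"dr": [0,0,0],"hand": 0},{"xyz": [2.9,2.95,0],"dr": [0,0,0],"hand": 0},{"xyz": [2.9,2.95,0],"dr": [0,0,0],"hand": 0},{"xyz": [2.9,2.95,0],"dr": [0,0,0],"hand": 0},{"xyz": [2.9,2.95,0],"dr": [0,0,0],"hand": 0},{"xyz": [2.9,2.95,0],"dr": [0,0,0],"hand": 0},{"xyz": [2.9,2.95,0],"dr": [0,0,0],"hand": 0},{"xyz": [0,0,0],"dr": [0,0,0],"hand": 0},{"xyz": [0,0,0],"dr": [0,0,0],"hand": 0}]'

```text
clock: 1.45
tcp_pos: [0.4544, -0.2242, 0.231]
orientation: [0.615, 0.789, -0.0, -0.0]
ft_force: [0.1, -0.6, 0.0]
gripper_width: -0.0
```

```bash
cat >> h.py <<'E'
from scipy.spatial.transform import Rotation as R
C=np.array([.545,-.201]);A=np.radians(14.);N=np.array([np.cos(A),np.sin(A)]);U=np.array([-np.sin(A),np.cos(A)])
def rep():
    s=bot.state();p=s['tcp_pos'];r=p[:2]-C;M=R.from_quat(s['orientation']).as_matrix()
    f=s['ft_force']
    print("t %.2f n %.1f u %.1f z %.1f mm | xaxis yaw %.1f tilt z %s | f n %.1f u %.1f z %.1f w %.1f"%(s['clock'],r@N*1e3,r@U*1e3,p[2]*1e3,np.degrees(np.arctan2(M[1,0],M[0,0])),M[:,2].round(3),f[:2]@N,f[:2]@U,f[2],s['gripper_width']*1e3))
    return s
def snap(n,tag,crop=None,k=1):
    import cv2
    im=imaging.get_image(n);np.save(f"pics/{tag}.npy",im)
    o=np.clip((im/255.)**.6*255,0,255).astype(np.uint8)[:,:,::-1]
    if crop: x,y,w,h=crop;o=o[y:y+h,x:x+w]
    cv2.imwrite(f"pics/{tag}.png",cv2.resize(o,None,fx=k,fy=k,interpolation=cv2.INTER_CUBIC))
E
python3 -c "
from h import *
rep();snap('wrist','w1');snap('side','s1',(160,40,240,190),3)"
```

```text
t 1.45 n -93.5 u -0.6 z 231.0 mm | xaxis yaw 104.1 tilt z [-0.001  0.    -1.   ] | f n -0.1 u -0.6 z 0.0 w -0.0
```

View pics/w1.png

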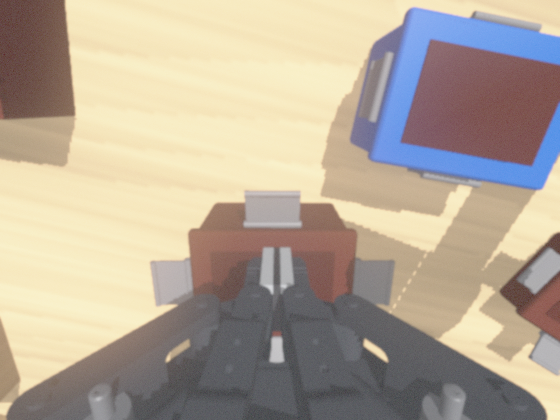

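View pics/s1.png

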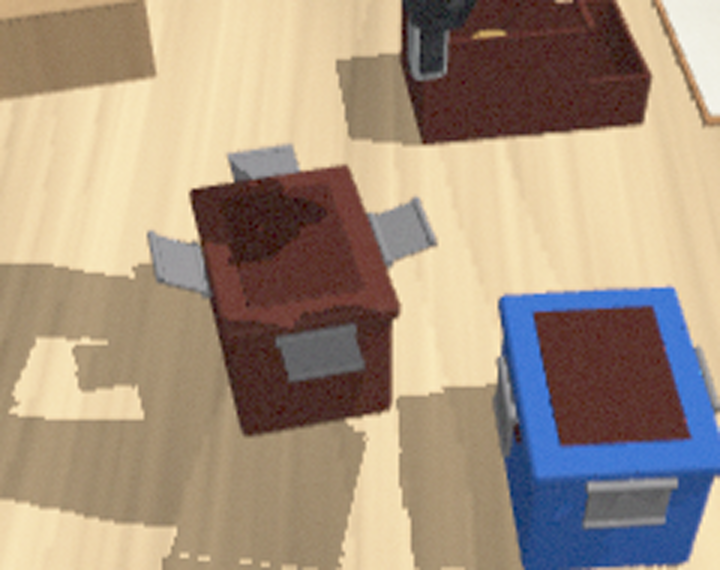

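Wrist: the near clip is at (272,207), in line with the fingers (277,265). Side view: all four clips are open. I'll descend onto the near clip.

Call:
send_rows --deltas '[{"xyz": [0,0,4.5],"dr": [0,0,0],"hand": 0},{"xyz": [0,0,4.5],"dr": [0,0,0],"hand": 0},{"xyz": [0,0,1.5],"dr": [0,0,0],"hand": 0},{"xyz": [0,0,1.5],"dr": [0,0,0],"hand": 0},{"xyz": [0,0,1.5],"dr": [0,0,0],"hand": 0},{"xyz": [0,0,1.5],"dr": [0,0,0],"hand": 0},{"xyz": [0,0,0.3],"dr": [0,0,0],"hand": 0},{"xyz": [0,0,0],"dr": [0,0,0],"hand": 0}]'

```text
clock: 2.35
tcp_pos: [0.4538, -0.2259, 0.0783]
orientation: [0.616, 0.787, -0.0, -0.0]
ft_force: [-0.3, -0.2, -0.1]
gripper_width: -0.0001
```

```bash
python3 -c "
from h import *
rep();snap('wrist','w2')"
```

```text
t 2.35 n -94.5 u -2.1 z 78.3 mm | xaxis yaw 103.9 tilt z [-0.001  0.    -1.   ] | f n -0.4 u -0.1 z -0.1 w -0.1
```

View pics/w2.png

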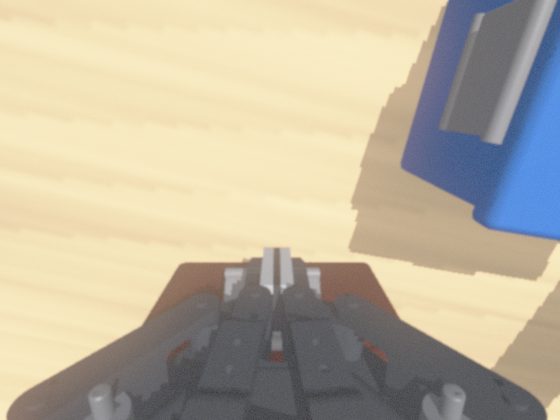

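Wrist: the clip plate (230-320, 270) is now folded under the fingers. Next I push it in.

Call:
send_rows --deltas '[{"xyz": [0,0.6,0],"dr": [0,0,0],"hand": 0},{"xyz": [0,0.6,0],"dr": [0,0,0],"hand": 0},{"xyz": [0,0.4,0],"dr": [0,0,0],"hand": 0},{"xyz": [0,0.2,0],"dr": [0,0,0],"hand": 0},{"xyz": [0,0,0],"dr": [0,0,0],"hand": 0}]'

```text
clock: 2.9
tcp_pos: [0.4707, -0.2206, 0.0777]
orientation: [0.616, 0.788, -0.001, -0.001]
ft_force: [-4.4, -1.5, -2.5]
gripper_width: 0.0
```

```bash
python3 -c "
from h import *
rep()"
```

```text
t 2.90 n -76.8 u -1.0 z 77.7 mm | xaxis yaw 104.0 tilt z [-0.003  0.    -1.   ] | f n -4.6 u -0.4 z -2.5 w 0.0
```

Call:
send_rows --deltas '[{"xyz": [0,0.2,0],"dr": [0,0,0],"hand": 0},{"xyz": [0,0.2,0],"dr": [0,0,0],"hand": 0},{"xyz": [0,0,0],"dr": [0,0,0],"hand": 0}]'

```text
clock: 3.2
tcp_pos: [0.4707, -0.2204, 0.0777]
orientation: [0.616, 0.788, -0.003, -0.004]
ft_force: [-11.9, -6.8, 3.5]
gripper_width: 0.0001
```

```bash
python3 -c "
from h import *
rep()"
```

```text
t 3.20 n -76.8 u -0.9 z 77.7 mm | xaxis yaw 103.9 tilt z [-0.011  0.    -1.   ] | f n -13.2 u -3.7 z 3.5 w 0.1
```

Call:
send_rows --deltas '[{"xyz": [0,-2,0],"dr": [0,0,0],"hand": 0},{"xyz": [0,0,-4.5],"dr": [0,0,0],"hand": 0},{"xyz": [0,0,-4.5],"dr": [0,0,0],"hand": 0},{"xyz": [0,3.8,0],"dr": [0,0,0],"hand": 0},{"xyz": [0,3.8,0],"dr": [0,0,0],"hand": 0},{"xyz": [0,3.8,0],"dr": [0,0,0],"hand": 0},{"xyz": [0,3.8,0],"dr": [0,0,0],"hand": 0},{"xyz": [0,3.8,0],"dr": [0,0,0],"hand": 0},{"xyz": [0,0,0],"dr": [0,0,0],"hand": 0},{"xyz": [0,0,0],"dr": [0,0,0],"hand": 0}]'

```text
clock: 4.2
tcp_pos: [0.6421, -0.1781, 0.1682]
orientation: [0.615, 0.788, 0.001, 0.001]
ft_force: [-0.6, 0.4, -0.5]
gripper_width: -0.0001
```

```bash
python3 -c "
from h import *
rep();snap('wrist','w3');snap('side','s3',(160,40,240,190),3)"
```

```text
t 4.20 n 99.8 u -1.2 z 168.2 mm | xaxis yaw 104.1 tilt z [ 0.002 -0.    -1.   ] | f n -0.5 u 0.5 z -0.5 w -0.1
```

View pics/w3.png

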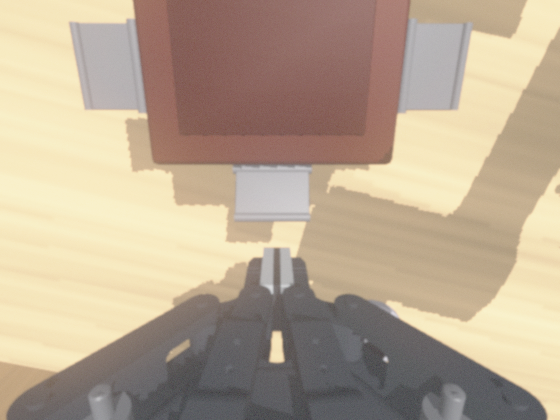

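View pics/s3.png

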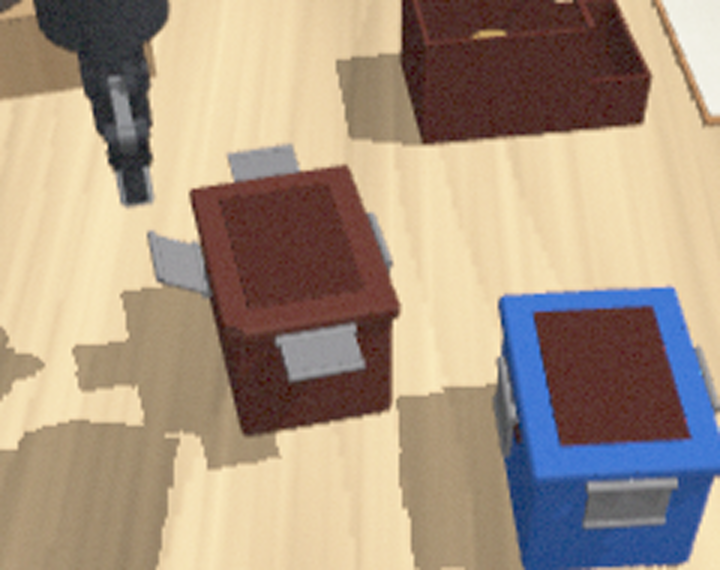

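Side view: the near clip now lies against the side (380,240 in the crop). Far clip next, shifting in 8 mm first and then going down.

Call:
send_rows --deltas '[{"xyz": [0,-0.8,2],"dr": [0,0,0],"hand": 0},{"xyz": [0,0,1],"dr": [0,0,0],"hand": 0},{"xyz": [0,0,1.5],"dr": [0,0,0],"hand": 0},{"xyz": [0,0,1.5],"dr": [0,0,0],"hand": 0},{"xyz": [0,0,1.5],"dr": [0,0,0],"hand": 0},{"xyz": [0,0,1.5],"dr": [0,0,0],"hand": 0},{"xyz": [0,0,0],"dr": [0,0,0],"hand": 0}]'

```text
clock: 5.0
tcp_pos: [0.6322, -0.1808, 0.0773]
orientation: [0.616, 0.788, -0.0, -0.0]
ft_force: [0.3, -1.0, -1.4]
gripper_width: 0.0002
```

```bash
python3 -c "
from h import *
rep()"
```

```text
t 5.00 n 89.4 u -1.5 z 77.3 mm | xaxis yaw 104.0 tilt z [-0.001  0.    -1.   ] | f n 0.0 u -1.1 z -1.4 w 0.2
```

Call:
send_rows --deltas '[{"xyz": [0,-0.5,0],"dr": [0,0,0],"hand": 0},{"xyz": [0,-0.5,0],"dr": [0,0,0],"hand": 0},{"xyz": [0,-0.2,0],"dr": [0,0,0],"hand": 0},{"xyz": [0,-0.2,0],"dr": [0,0,0],"hand": 0},{"xyz": [0,-0.2,0],"dr": [0,0,0],"hand": 0},{"xyz": [0,0,0],"dr": [0,0,0],"hand": 0}]'

```text
clock: 5.6
tcp_pos: [0.6202, -0.184, 0.0791]
orientation: [0.615, 0.788, 0.002, 0.003]
ft_force: [8.9, 2.2, -4.1]
gripper_width: -0.0
```

```bash
python3 -c "
from h import *
rep()"
```

```text
t 5.60 n 77.1 u -1.7 z 79.1 mm | xaxis yaw 104.0 tilt z [ 0.008  0.    -1.   ] | f n 9.2 u -0.0 z -4.1 w -0.0
```

Call:
send_rows --deltas '[{"xyz": [0,-0.2,0],"dr": [0,0,0],"hand": 0},{"xyz": [0,2.2,0],"dr": [0,0,0],"hand": 0},{"xyz": [0,0,-4.5],"dr": [0,0,0],"hand": 0},{"xyz": [0,0,-4.5],"dr": [0,0,0],"hand": 0},{"xyz": [0,0,0],"dr": [0,0,-8.2],"hand": 0},{"xyz": [0,0,0],"dr": [0,0,-8.2],"hand": 0},{"xyz": [0,0,0],"dr": [0,0,-8.2],"hand": 0},{"xyz": [0,0,0],"dr": [0,0,-8.2],"hand": 0},{"xyz": [0,0,0],"dr": [0,0,-8.2],"hand": 0},{"xyz": [0,0,0],"dr": [0,0,-8.2],"hand": 0},{"xyz": [0,0,0],"dr": [0,0,-8.2],"hand": 0},{"xyz": [0,0,0],"dr": [0,0,-8.2],"hand": 0},{"xyz": [0,0,0],"dr": [0,0,-8.2],"hand": 0},{"xyz": [0,0,0],"dr": [0,0,-8.2],"hand": 0},{"xyz": [0,0,0],"dr": [0,0,-8.0],"hand": 0},{"xyz": [0,0,0],"dr": [0,0,0],"hand": 0}]'

```text
clock: 7.2
tcp_pos: [0.6351, -0.1799, 0.1681]
orientation: [-0.121, 0.993, 0.0, -0.002]
ft_force: [-0.5, -0.2, -0.5]
gripper_width: 0.0001
```

```bash
python3 -c "
from h import *
rep();snap('side','s4',(160,40,240,190),3)"
```

```text
t 7.20 n 92.6 u -1.3 z 168.1 mm | xaxis yaw -166.0 tilt z [-0.003  0.    -1.   ] | f n -0.5 u -0.1 z -0.5 w 0.1
```

View pics/s4.png

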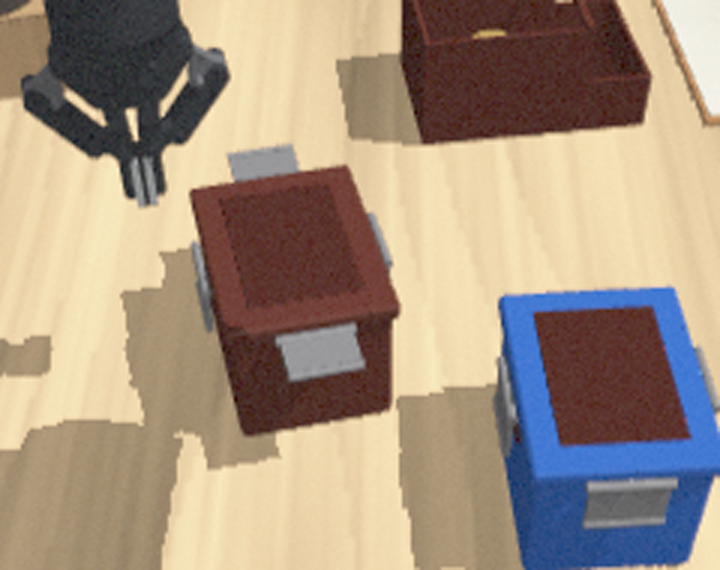

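Side view: the far clip is flush too (203,285 in the crop). On to the left clip.

Call:
send_rows --deltas '[{"xyz": [2.3,2.85,0],"dr": [0,0,0],"hand": 0},{"xyz": [2.3,2.85,0],"dr": [0,0,0],"hand": 0},{"xyz": [2.3,2.85,0],"dr": [0,0,0],"hand": 0},{"xyz": [2.3,2.85,0],"dr": [0,0,0],"hand": 0},{"xyz": [0,0,0],"dr": [0,0,0],"hand": 0},{"xyz": [0,0,0],"dr": [0,0,0],"hand": 0}]'

```text
clock: 7.85
tcp_pos: [0.5193, -0.0911, 0.169]
orientation: [-0.121, 0.993, -0.0, 0.0]
ft_force: [1.0, 0.1, -0.2]
gripper_width: -0.0
```

```bash
python3 -c "
from h import *
rep();snap('side','s5',(100,0,320,240),2.5)"
```

```text
t 7.85 n 1.7 u 112.8 z 169.0 mm | xaxis yaw -166.1 tilt z [ 0. -0. -1.] | f n 1.0 u -0.1 z -0.2 w -0.0
```

View pics/s5.png

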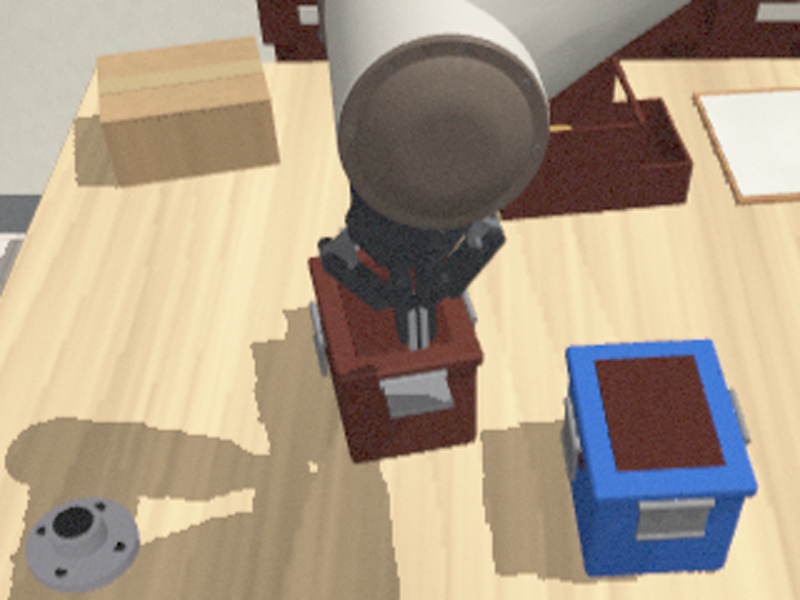

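The fingers (418,335) hover above the left clip (418,392), with the shallow box well clear. I'll descend.

Call:
send_rows --deltas '[{"xyz": [0,0,3],"dr": [0,0,0],"hand": 0},{"xyz": [0,0,1.5],"dr": [0,0,0],"hand": 0},{"xyz": [0,0,1.5],"dr": [0,0,0],"hand": 0},{"xyz": [0,0,1.5],"dr": [0,0,0],"hand": 0},{"xyz": [0,0,1.6],"dr": [0,0,0],"hand": 0},{"xyz": [0,0,0],"dr": [0,0,0],"hand": 0},{"xyz": [0,-0.6,0],"dr": [0,0,0],"hand": 0},{"xyz": [0,-0.6,0],"dr": [0,0,0],"hand": 0},{"xyz": [0,-0.3,0],"dr": [0,0,0],"hand": 0},{"xyz": [0,-0.2,0],"dr": [0,0,0],"hand": 0},{"xyz": [0,0,0],"dr": [0,0,0],"hand": 0}]'

```text
clock: 9.0
tcp_pos: [0.5241, -0.1081, 0.0776]
orientation: [-0.122, 0.993, -0.0, 0.0]
ft_force: [-1.1, 1.9, -0.2]
gripper_width: -0.0001
```

```bash
python3 -c "
from h import *
rep()"
```

```text
t 9.00 n 2.2 u 95.2 z 77.6 mm | xaxis yaw -166.0 tilt z [ 0.001 -0.    -1.   ] | f n -0.6 u 2.1 z -0.2 w -0.1
```

Call:
send_rows --deltas '[{"xyz": [0,-0.2,0],"dr": [0,0,0],"hand": 0},{"xyz": [0,-0.2,0],"dr": [0,0,0],"hand": 0},{"xyz": [0,0,0],"dr": [0,0,0],"hand": 0}]'

```text
clock: 9.3
tcp_pos: [0.5247, -0.1109, 0.0773]
orientation: [-0.122, 0.993, 0.001, -0.0]
ft_force: [-1.7, 6.7, -0.6]
gripper_width: -0.0001
```

```bash
python3 -c "
from h import *
rep()"
```

```text
t 9.30 n 2.1 u 92.4 z 77.3 mm | xaxis yaw -166.0 tilt z [-0.     0.001 -1.   ] | f n -0.1 u 6.9 z -0.6 w -0.1
```

Call:
send_rows --deltas '[{"xyz": [0,-0.2,0],"dr": [0,0,0],"hand": 0},{"xyz": [0,-0.1,0],"dr": [0,0,0],"hand": 0},{"xyz": [0,0,0],"dr": [0,0,0],"hand": 0}]'

```text
clock: 9.6
tcp_pos: [0.5247, -0.1111, 0.0773]
orientation: [-0.122, 0.993, 0.002, -0.0]
ft_force: [-4.0, 19.7, 3.4]
gripper_width: 0.0003
```

```bash
python3 -c "
from h import *
rep()"
```

```text
t 9.60 n 2.0 u 92.1 z 77.3 mm | xaxis yaw -166.0 tilt z [-0.001  0.005 -1.   ] | f n 0.9 u 20.1 z 3.4 w 0.3
```

Call:
send_rows --deltas '[{"xyz": [0,2.3,0],"dr": [0,0,0],"hand": 0},{"xyz": [0,0,-4.5],"dr": [0,0,0],"hand": 0},{"xyz": [0,0,-4.5],"dr": [0,0,0],"hand": 0},{"xyz": [0,-3.8,0],"dr": [0,0,0],"hand": 0},{"xyz": [0,-3.8,0],"dr": [0,0,0],"hand": 0},{"xyz": [0,-3.8,0],"dr": [0,0,0],"hand": 0},{"xyz": [0,-3.8,0],"dr": [0,0,0],"hand": 0},{"xyz": [0,-3.8,0],"dr": [0,0,0],"hand": 0},{"xyz": [0,-3.8,0],"dr": [0,0,0],"hand": 0},{"xyz": [0,0,0],"dr": [0,0,0],"hand": 0},{"xyz": [0,0,0],"dr": [0,0,0],"hand": 0}]'

```text
clock: 10.7
tcp_pos: [0.5747, -0.3147, 0.167]
orientation: [-0.121, 0.993, -0.0, -0.0]
ft_force: [0.0, 1.0, 0.6]
gripper_width: 0.0002
```

```bash
python3 -c "
from h import *
rep();snap('wrist','w6');snap('scene','s6',(110,80,200,150),4)"
```

```text
t 10.70 n 1.3 u -117.6 z 167.0 mm | xaxis yaw -166.1 tilt z [-0.001 -0.    -1.   ] | f n 0.2 u 0.9 z 0.6 w 0.2
```

View pics/w6.png

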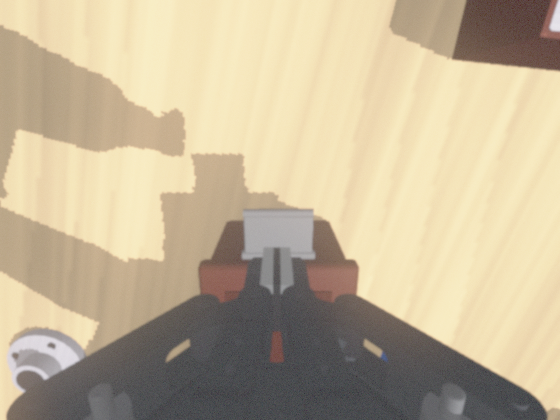

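View pics/s6.png

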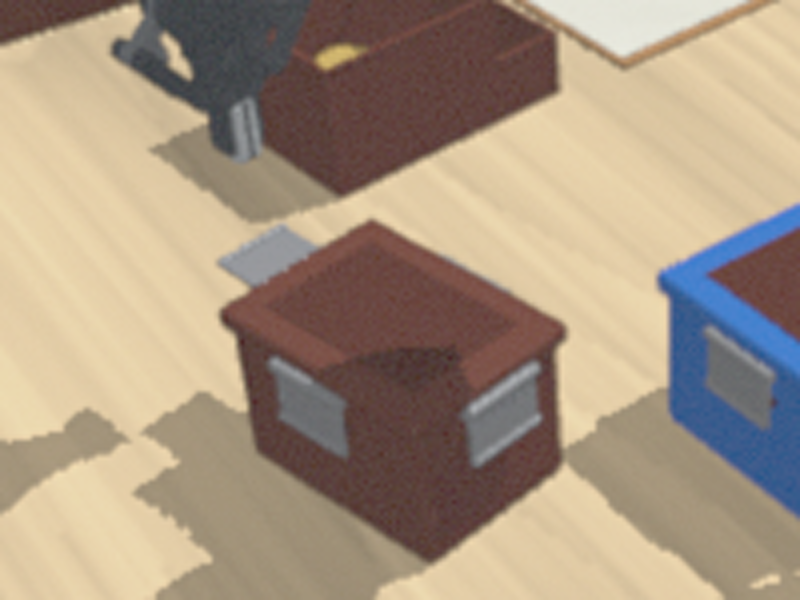

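Scene: the far clip (312,405) and left clip (503,415) are flush. Wrist: the right clip (278,232) is in line with the fingers.

Call:
send_rows --deltas '[{"xyz": [0,0,3],"dr": [0,0,0],"hand": 0},{"xyz": [0,0,1.5],"dr": [0,0,0],"hand": 0},{"xyz": [0,0,1.5],"dr": [0,0,0],"hand": 0},{"xyz": [0,0,1.5],"dr": [0,0,0],"hand": 0},{"xyz": [0,0,1.4],"dr": [0,0,0],"hand": 0},{"xyz": [0,0,0],"dr": [0,0,0],"hand": 0},{"xyz": [0,0.6,0],"dr": [0,0,0],"hand": 0},{"xyz": [0,0.6,0],"dr": [0,0,0],"hand": 0},{"xyz": [0,0.3,0],"dr": [0,0,0],"hand": 0},{"xyz": [0,0.2,0],"dr": [0,0,0],"hand": 0},{"xyz": [0,0,0],"dr": [0,0,0],"hand": 0}]'

```text
clock: 11.9
tcp_pos: [0.5719, -0.2988, 0.0789]
orientation: [-0.122, 0.993, -0.002, 0.001]
ft_force: [2.5, -10.6, -3.8]
gripper_width: -0.0001
```

```bash
python3 -c "
from h import *
rep()"
```

```text
t 11.90 n 2.5 u -101.4 z 78.9 mm | xaxis yaw -166.0 tilt z [ 0.003 -0.003 -1.   ] | f n -0.1 u -10.9 z -3.8 w -0.1
```

Stopped at u = -101.4, as predicted. A small extra push, then I retreat and check.

Call:
send_rows --deltas '[{"xyz": [0,0.2,0],"dr": [0,0,0],"hand": 0},{"xyz": [0,0,0],"dr": [0,0,0],"hand": 0},{"xyz": [0,-2.3,0],"dr": [0,0,0],"hand": 0},{"xyz": [0,0,-4.5],"dr": [0,0,0],"hand": 0},{"xyz": [0,0,-4.5],"dr": [0,0,0],"hand": 0},{"xyz": [0,-4,-4],"dr": [0,0,0],"hand": 0},{"xyz": [0,-4,-2],"dr": [0,0,0],"hand": 0},{"xyz": [0,-4,0],"dr": [0,0,0],"hand": 0},{"xyz": [0,0,0],"dr": [0,0,0],"hand": 0},{"xyz": [0,0,0],"dr": [0,0,0],"hand": 0}]'

```text
clock: 12.9
tcp_pos: [0.6033, -0.429, 0.2224]
orientation: [-0.121, 0.993, 0.001, -0.001]
ft_force: [0.8, -0.1, -0.2]
gripper_width: -0.0001
```

```bash
python3 -c "
from h import *
rep();snap('wrist','w7');snap('scene','s7',(110,80,200,150),4);snap('side','d7',(160,40,240,190),3)"
```

```text
t 12.90 n 1.5 u -235.3 z 222.4 mm | xaxis yaw -166.1 tilt z [-0.002  0.002 -1.   ] | f n 0.8 u -0.3 z -0.2 w -0.1
```

View pics/w7.png

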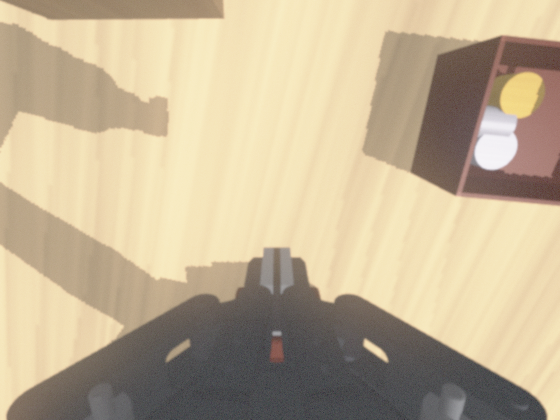

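View pics/s7.png

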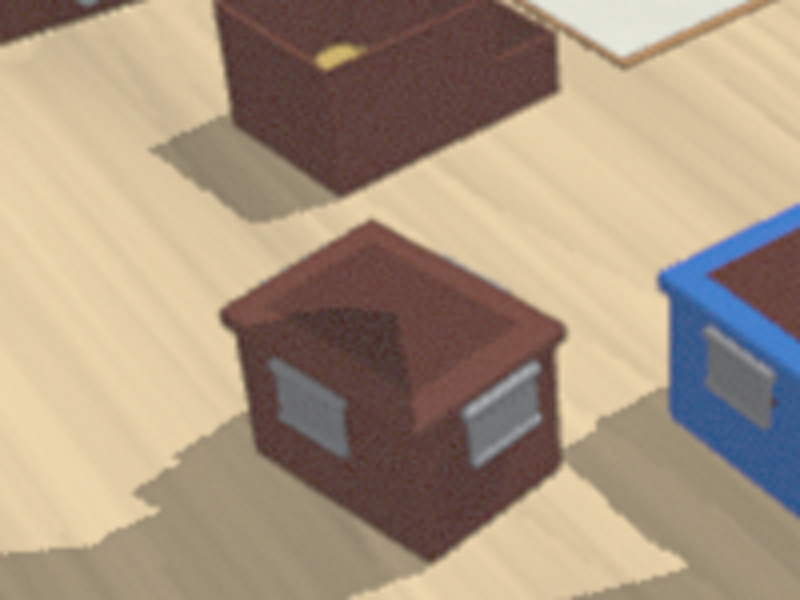

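View pics/d7.png

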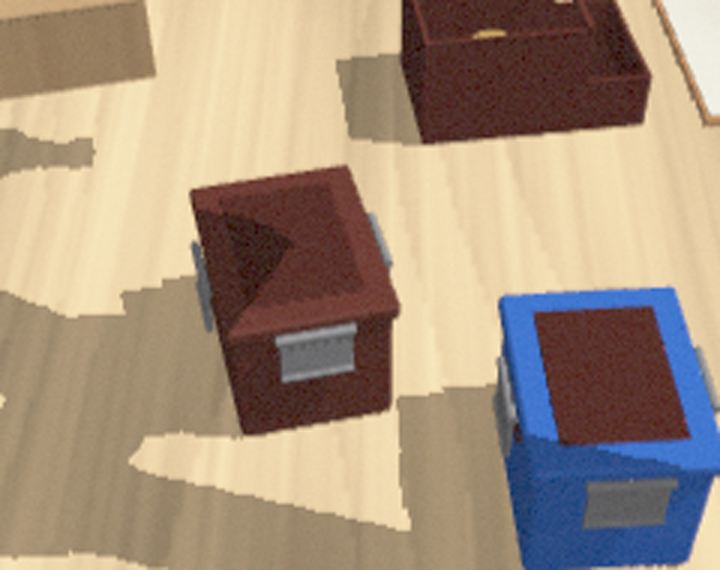

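All three visible clips hang flush. The right clip no longer shows beyond the rim, and it was pressed to its hard stop. The fingers are clear, so I'm handing in.

```bash
python3 -c "
from h import *
rep();bot.sign_off()"
```

```text
t 13.05 n 2.3 u -234.3 z 223.7 mm | xaxis yaw -165.9 tilt z [-0.001  0.001 -1.   ] | f n 0.2 u -0.1 z -0.7 w -0.2
the job is handed in; nothing more can be done
```

I shut all four clips of the deep brown box and handed the job in at 13.05 s. With closed fingers, I pushed each clip's tip down and then in against the side until it reached its stop.

- **Stops:** On each clip the finger halted where a shut clip should be. The stop positions from the assumed box centre were near -76.8 mm, far +77.1 mm, left +92.1 mm and right -101.4 mm. I saw up to 20 N of push.
- **One disagreement:** The left and right stops differ by about 9 mm, so my estimate of the box centre was about 4–5 mm off along its length. This did not affect the result.
- **Last pictures:** The near, far and left clips hang flush. The right clip is hidden from the cameras; I judge it shut from its stop position and because it no longer shows past the rim.
- **Robot and shallow box:** The gripper ended about 0.22 m above the table and clear of everything, with wrist force under 1 N. I never sent it near the shallow box.

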